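# Unlock the spring jaw and hold it open at the mark

## Task

Free the cast piece in the spring-jaw jig so that I can take it out: lift the orange keeper up off the two steel pins that lock the slide and set it down right side up in the grey tray. Then pull the slide out by its black handle until the yellow pointer on the jaw lines up with the red marker on the rail, and keep it there against the spring: finish still holding the handle. Leave the casting lying in the jig, do not shift the red marker, and leave the other things on the table where they are.

Things in the scene. Friction and masses are not known exactly. Their poses are not given: they have to be found in the camera images.
- jig: Fixed jig: plywood base, x -150 to 120, y +-55 mm from the origin (on the table), two aluminium rails (tops 30 mm up), blue slide between them, top at 27 mm. z up; x runs from handle to fence; the slide pulls out along -x, towards the robot. Steel pins, 10 mm across, rise from 34 to 50 mm at x = -28 (on a fixed bridge) and -78 (on the slide), y = 0. Fence at x = 100, jaw at 49 when shut.
- slide: Blue slide with jaw and, at its outer end, a black upright paddle handle: 14 mm thick (x), 50 mm wide (y), top 48 mm above the origin. Origin under the handle's middle, on the slide's top, 27 mm above the table; axes as the jig's; at x = -125 mm of the jig when shut. With the keeper off, nothing within 35 mm of the handle's faces and nothing near it over 23 mm above its origin.
- mark (a joint): Where the red marker stands on the rail, m: how far the slide must be out from shut for the yellow pointer to be level with it, 0.030 to 0.050. It is stiff and stays put unless pushed hard.
- pointer (a point): Middle of the yellow pointer line (2.5 mm wide) on top of the steel jaw, at its left end (+y of the jig), 38 mm above the table. It moves with the slide: x = 49 mm of the jig when shut, stop 62 mm further out (-x). A spring (about 3.8 N when shut, plus 1.5 N for every 10 mm) draws the slide shut when let go. The keeper, while on both pins, locks it to within a few mm.
- mark_line (a point): Middle of the ridge (3 mm thick) of the red marker on the left (+y) rail of the jig, 38 mm above the table; the pointer must come level with it along the jig's x.
- keeper: Orange keeper: plate 82 x 30 x 6 mm with two 13.5 mm holes at x = +-25 mm, dropped over the jig's two pins, and an upright grip tab in its middle, 26 mm long (x), 12 mm thick (y), top 40 mm above the plate's underside. Origin: centre of the underside, 34 mm above the table on the jig; x along the plate as the jig's, z up. About 60 g; it must rise 16 mm to clear the pins.
- tray: Grey open parts tray, fixed, 150 (x) x 130 (y) mm, 22 mm high, walls 3 mm, floor 8 mm thick. Origin under its middle, on the table. It may stand to the left or to the right of the jig.
- casting: Turquoise cast resin piece, 41 x 39 x 7 mm, lying loose in the jig between jaw and fence; origin at the middle of its underside.
- tape: Roll of masking tape, 96 mm across, 25 mm high, lying flat on the other side of the jig; origin at the middle of its underside. To be left alone.
- gold_vial: Small vial with white cap and gold contents, 31 mm across, 62 mm high; origin at the middle of its underside. To be left alone.
- flakes: Clear jar with a brown cap, 52 mm across, 112 mm high; origin at the middle of its underside. To be left alone.
Things that resemble listed ones, but are neither listed nor needed, are in the scene too. Several things have the shape of the keeper; the one meant has the colours described above.

How it is judged:
On the way, in this order (a step that is already met when the one before it is completed fails the run):
1. the keeper is lifted off the pins while the slide is still shut (z of keeper in the frame of jig above 0.053 m and x of pointer in the frame of jig above 0.041 m), for 0.1 s.
2. the keeper stands in the tray, let go, with the slide still shut (z of keeper in the frame of tray below 0.013 m and horizontal distance between keeper and tray below 0.09 m and contact force between the fingers and keeper below 0.05 N and angle between keeper's own z axis and vertical below 0.15 rad and x of pointer in the frame of jig above 0.041 m), for 0.2 s.
3. the pointer reaches the red marker (x of pointer in the frame of mark_line between -0.004 and 0.004 m), for 0.2 s.
At the end, for the whole second after the job is handed in: The pointer is within 4 mm of the red marker and stays there, held by the fingers on the slide's handle (over 2 N); the keeper rests flat, tab up, on the tray's floor, let go and off the jig; the casting still lies in the jig (all of step 3 and contact force between the fingers and slide above 2 N and contact force between keeper and jig below 0.05 N and z of keeper in the frame of tray between 0.004 and 0.013 m and x of keeper in the frame of tray between -0.072 and 0.072 m and y of keeper in the frame of tray between -0.062 and 0.062 m and angle between keeper's own z axis and vertical below 0.15 rad and linear speed of keeper below 0.02 m/s and z of casting in the frame of jig between 0.008 and 0.02 m and horizontal distance between casting and jig between 0.055 and 0.1 m); the arm keeps its last pose, push and grip.
It fails at once if the keeper is dropped (falls free at over 0.8 m/s) (linear speed of keeper above 0.8 m/s and contact force between the fingers and keeper below 0.05 N).
It fails at once if the red marker is shifted out of its place (more than 4 mm) (distance of mark_line from where it was at the start of the episode above 0.004 m).
It fails at once if the casting is knocked about (more than 15 mm) (distance of casting from where it was at the start of the episode above 0.015 m).
It fails at once if the tape, the vial or the jar is shifted more than 20 mm (distance of any of tape, gold_vial, flakes from where it was at the start of the episode above 0.02 m).
It also fails if it takes over 61 s, if anything falls off the work surface, if the arm or the gripper's body presses on something with over 40 N, if the wrist force passes 120 N, or if a joint passes its speed limit or range.

## Robot

A 6-joint arm with a two-finger parallel gripper is mounted at the origin on a cart in front of the work surface, level with it; the furniture and walls round the work are solid. World frame = base frame: x ahead of the robot, y to its left, z up, the work surface at z = 0. Lengths are in m, angles in rad, forces in N, time in s.
With the tool pointing down it reaches from about 0.3 to 0.75 m from the base axis. Payload 8.5 kg.
Tool frame: the origin (TCP) lies between the finger pads; the fingertips stand 22 mm ahead of it and the grasp point (between the pads) lies 3 mm ahead of it; z points along the fingers, y is the direction in which the jaws open and shut (so a half turn about z gives the same grasp; the last joint's range is limited). The gripper opens to 88 mm and grips with 3 to 60 N. Pads are 18 mm wide; open, the fingers measure 123 mm over their backs; the gripper's body (75 mm by 187 mm) begins 45 mm behind the grasp point.
Start: joints at [-1.524, 0.381, 1.297, -0, 1.464, -0.215], TCP at [0.142, -0.531, 0.261] pointing down, gripper open.
Joint ranges: [-3.11, 3.11], [-0.89, 2.33], [0.22, 2.48], [-1.42, 4.56], [0.17, 2.85], [-2.88, 2.88]. Speed limits (rad/s): [2.39, 2.39, 3.14, 3.14, 3.14, 3.14].

## Interface

Orientations are given as [roll, pitch, yaw] about the fixed x, y, z axes, in that order (R = Rz(yaw) Ry(pitch) Rx(roll)).
In Python, from bench import env, cams gives the robot as it stands.
- The arm moves only by the shell command python3 -m inch 'ROWS' [FORCE]. ROWS is JSON, one flat list of numbers, 7 for each row, row after row: the gripper command: -1 is fully open, 1 is shut, values between are in proportion, then the shift along the tool's x, y, z in cm, then the turn, a rotation vector about the tool's x, y, z in rad. In form: [grip, tx, ty, tz, rx, ry, rz, grip, tx, ty, tz, rx, ry, rz, ...]. A call has 1 to 20 rows; each row is the pose to reach, as a shift and turn from the pose commanded when the call began, along the tool's axes at that moment; what a row does not reach only later rows make up. A row lasts 1/8 s, in which the tool goes at most 62.5 mm and 10.7 degrees, less where a joint would pass 70% of its speed; a pose out of reach is approached as far as the arm can. A call with a gripper value outside its range is refused whole. The fingers move at their own pace and stop on an object; FORCE is the grip in N (left out, the last holds). Time passes only in rows, so rows that repeat a pose let the fingers close. It gives the time, the measured TCP pose, the force and the opening at its end, in the units of the state.
- env.get_state(): the state, without advancing time (a new reading comes with each control period).
- cams.capture(name): name is "scene" or "top" or "wrist"; returns a dict with "frame" (384x512x3 uint8, red, green, blue), "vertical_fov" (degrees; the focal length in pixels is half the picture's height over the tangent of half this angle, whatever the lens; pixels are square), "cx", "cy" (the principal point, pixels), "cam_to_world" (4x4, takes a point from camera to world coordinates). Camera axes: x right, y down, z forward; pixel columns grow to the right and rows downward; lengths in m; the calibration is good to about 2 mm. The wrist camera is an equidistant fisheye: a pixel r from the principal point sees the ray r / f radians off the axis. A picture is of the moment at which its call begins. There is no depth.
- env.hand_in(): hands the job in, once; it reports no verdict.
The state is a dict: "time_s": time; "joint_positions": joint angles; "qd": joint speeds; "joint_torque": joint torques, N m; "tool_pos": TCP position; "tcp_rot": TCP orientation; "force": force on the tool from outside, world axes, zero at the start; "wrist_torque": the same for the moment, N m; "width": finger opening in m.
Only numpy, scipy, OpenCV 4.12 (cv2) and the standard library are available. Lean on these libraries where they do the work, as an engineer would, in place of code of your own. Each camera call takes 0.05 s, during which the arm holds its last target.

## Working session

There is one attempt and no reset: what is moved stays moved. The work goes in short steps, Python scripts to look and compute and a shell command to move; the robot and the scene stay as the last step left them, time stands still between calls to the robot, and variables do not carry over. Pictures are saved under pics/ and viewed, and the job is handed in when it is done.

```bash
ls; mkdir -p pics; cat > h.py <<'E'
import numpy as np, cv2
from bench import env, cams
def snap(name,fn):
    c=cams.capture(name); np.savez('pics/'+fn+'.npz',**{k:np.asarray(v) for k,v in c.items()})
    cv2.imwrite('pics/'+fn+'.png',c['frame'][:,:,::-1]); return c
def load(fn):
    d=np.load('pics/'+fn+'.npz'); return {k:d[k] for k in d.files}
def ray(c,u,v,fish=False):
    f=192/np.tan(np.radians(float(c['vertical_fov']))/2)
    x=(u-float(c['cx'])); y=(v-float(c['cy']))
    if fish:
        r=np.hypot(x,y); t=r/f; d=np.array([x/r*np.sin(t),y/r*np.sin(t),np.cos(t)]) if r>0 else np.array([0,0,1.])
    else: d=np.array([x/f,y/f,1.]); 
    T=c['cam_to_world']; return T[:3,3],T[:3,:3]@d
def onz(c,u,v,z,fish=False):
    o,d=ray(c,u,v,fish); return o+d*(z-o[2])/d[2]
E
python3 - <<'E'
from h import *
for n in ['scene','top','wrist']:
    c=snap(n,n+'0'); print(n,c['vertical_fov'],c['cx'],c['cy']); print(np.round(c['cam_to_world'],3))
print(env.get_state())
E
```

```text
pics
scene 56.67457515166749 260.6543839298359 194.71835277485943
[[-0.582 -0.523  0.623 -0.002]
 [-0.813  0.393 -0.43   0.402]
 [-0.02  -0.757 -0.654  0.687]
 [ 0.     0.     0.     1.   ]]
top 56.90494749364189 255.61698206991883 193.04205703533268
[[-0.025 -0.997  0.079  0.524]
 [-1.     0.025  0.006  0.005]
 [-0.008 -0.079 -0.997  0.972]
 [ 0.     0.     0.     1.   ]]
wrist 65.70646984690485 259.5315576273177 188.46627578169316
[[ 0.259 -0.932 -0.254  0.207]
 [-0.966 -0.251 -0.066 -0.512]
 [-0.002  0.262 -0.965  0.384]
 [ 0.     0.     0.     1.   ]]
{'time_s': 0.15, 'joint_positions': array([-1.52429221e+00,  3.81034231e-01,  1.29798812e+00, -1.81449979e-05,
        1.46361204e+00, -2.15288412e-01]), 'qd': array([-0.0004832 , -0.001318  , -0.00341967,  0.00170981, -0.00077776,
       -0.00049763]), 'joint_torque': array([ 1.09882516e-03, -4.38081336e+01, -2.24614638e+01,  7.13582081e-02,
        3.44100036e-02, -8.64223671e-05]), 'tool_pos': array([ 0.14233822, -0.53107881,  0.2603166 ]), 'tcp_rot': array([-3.14057111e+00, -2.04923336e-04,  2.61794377e-01]), 'force': array([ 1.12004814,  1.02076766, -0.65786007]), 'wrist_torque': array([-0.02918003,  0.01547278,  0.01340635]), 'width': 0.08797081345707033}
```

View pics/scene0.png

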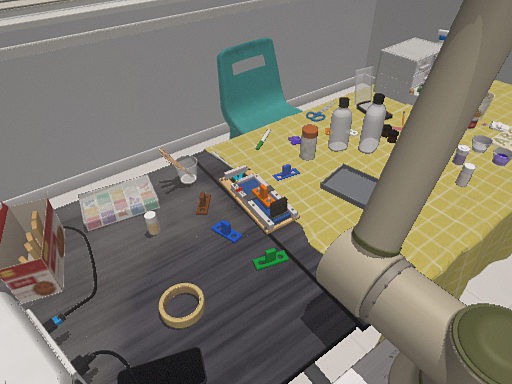

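View pics/top0.png

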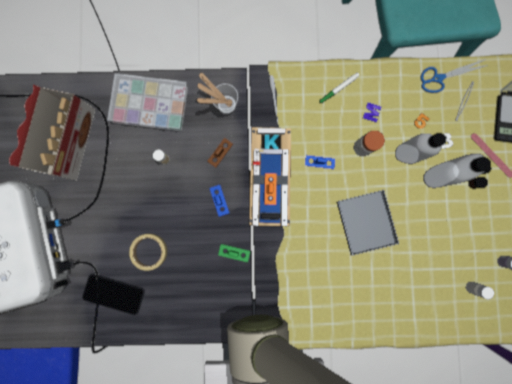

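The top view shows the jig at about (270,177), with the handle end at the bottom (towards the robot). The tray is at (367,222), to the right. Keeper-shaped candidates are orange on the jig (270,188), brown (220,152), blue (219,200), green (234,253) and blue (320,161). I take the orange one on the jig and check it in a close crop.

```bash
python3 - <<'E'
from h import *
f=load('top0')['frame'][:,:,::-1]
cv2.imwrite('pics/c1.png',cv2.resize(f[120:235,215:315],None,fx=5,fy=5,interpolation=cv2.INTER_CUBIC))
f=load('scene0')['frame'][:,:,::-1]
cv2.imwrite('pics/c2.png',cv2.resize(f[155:255,200:320],None,fx=6,fy=6,interpolation=cv2.INTER_CUBIC))
E
```

```text
(no output)
```

View pics/c1.png

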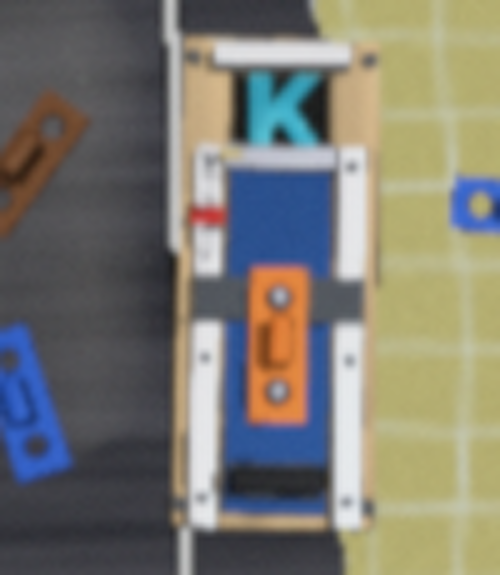

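View pics/c2.png

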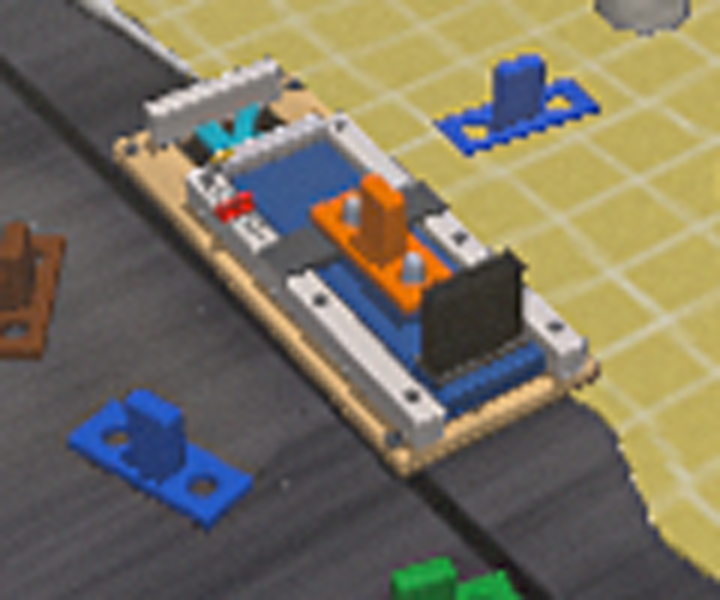

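The crops confirm the orange keeper over two pins, with the tab along its length, the red marker left of centre and the turquoise K casting in the jig. Next I get coarse positions, then look from close with the wrist camera.

```bash
python3 - <<'E'
from h import *
c=load('top0'); hsv=cv2.cvtColor(c['frame'],cv2.COLOR_RGB2HSV)
for n,(u,v,z) in dict(pinF=(270.7,179.1,.05),pinN=(270.3,198.1,.05),handle_top=(270.5,215.8,.075),jigTL=(251.5,127.5,.01),jigTR=(290.8,128,.01),jigBL=(250,224,.01),jigBR=(290,224.5,.01),mark=(257,163,.038),ptr=(261,150.5,.038)).items(): print(n,np.round(onz(c,u,v,z)*1000,1))
c2=load('scene0')
import itertools
m=((hsv[...,0]<14)&(hsv[...,1]>190)&(hsv[...,2]>150)).astype(np.uint8); m[:, :250]=0; m[:,300:]=0; m[:165]=0;m[220:]=0
ys,xs=np.nonzero(m); r=cv2.minAreaRect(np.c_[xs,ys].astype(np.float32)); print(r); print([np.round(onz(c,*p,.04)*1000,1) for p in cv2.boxPoints(r)])
# tray
g=c['frame'].astype(int); m=((abs(g[...,0]-g[...,2])<25)&(g.mean(2)<150)&(g.mean(2)>70)).astype(np.uint8); m[:180]=0;m[262:]=0;m[:,:325]=0;m[:,405:]=0
k=cv2.morphologyEx(m,cv2.MORPH_OPEN,np.ones((3,3),np.uint8)); cs,_=cv2.findContours(k,0,2); b=max(cs,key=cv2.contourArea); r=cv2.minAreaRect(b); print(r); print([np.round(onz(c,*p,.022)*1000,1) for p in cv2.boxPoints(r)],np.round(onz(c,*r[0],.02)*1000,1))
E
```

```text
pinF [632.8 -29.8  50. ]
pinN [583.  -27.4  50. ]
handle_top [536.6 -25.7  75. ]
jigTL [782.3  17.7  10. ]
jigTR [778.  -90.8  10. ]
jigBL [516.7  28.1  10. ]
jigBR [512.7 -80.   10. ]
mark [678.2   5.   38. ]
ptr [711.7  -6.5  38. ]
((268.5, 188.0), (10.0, 3.0), 90.0)
[array([623.8, -20.1,  40. ]), array([623.6, -28. ,  40. ]), array([597.1, -27.3,  40. ]), array([597.3, -19.4,  40. ])]
((366.17694091796875, 222.691650390625), (56.6467170715332, 47.074886322021484), 74.84593200683594)
[array([ 571.2, -204.2,   22. ]), array([ 601.2, -327.4,   22. ]), array([ 454.8, -358.9,   22. ]), array([ 425.4, -237.2,   22. ])] [ 512.7 -282.6   20. ]
```

```bash
python3 -m inch '[-1,4,-2.5,0,0,0,0.02, -1,9,-6,0,0,0,0.05, -1,14,-9,0,0,0,0.08, -1,19,-12,0.5,0,0,0.1, -1,24,-15.4,0.5,0,0,0.13, -1,29,-18.5,1,0,0,0.16, -1,34,-21.8,1,0,0,0.19, -1,39,-25,1.5,0,0,0.22, -1,44,-28,2,0,0,0.25, -1,49,-31.5,2,0,0,0.28, -1,53,-34,2.5,0,0,0.3, -1,56,-36,3,0,0,0.3, -1,57.2,-36.6,3,0,0,0.3, -1,57.2,-36.6,3,0,0,0.3, -1,57.2,-36.6,3,0,0,0.3, -1,57.2,-36.6,3,0,0,0.3]' 20; python3 - <<'E'
from h import *
c=snap('wrist','w1'); print(env.get_state()['joint_positions']); print(np.round(c['cam_to_world'],3))
cv2.imwrite('pics/w1b.png',cv2.resize(c['frame'][:,:,::-1],None,fx=1.5,fy=1.5))
snap('top','top1')
E
```

```text
time_s: 2.15
tool_pos: [0.5997, -0.0306, 0.2311]
tcp_rot: [3.141, -0.0, -0.04]
force: [-0.2, -0.7, 0.1]
width: 0.088
[-2.47686760e-01  4.90651483e-01  1.20135651e+00 -7.34920549e-05
  1.44921436e+00  1.36250239e+00]
[[-0.039 -0.964 -0.262  0.667]
 [-0.999  0.038  0.011 -0.032]
 [-0.001  0.263 -0.965  0.355]
 [ 0.     0.     0.     1.   ]]
```

View pics/w1b.png

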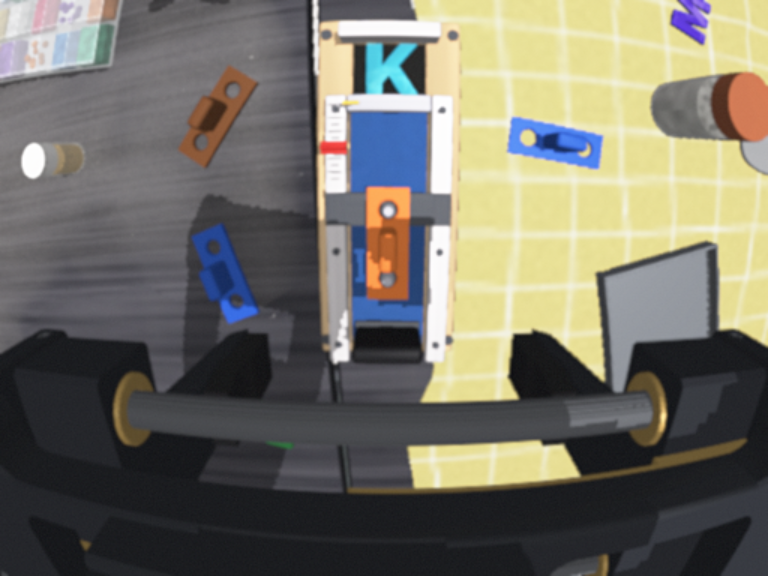

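The wrist view shows the keeper at (388,243), pins at (388,210) and (388,279), the red marker at (334,148), the pointer at (347,102) and the black handle at (388,345). Now I measure these finely.

```bash
python3 - <<'E'
from h import *
c=load('w1'); f=c['frame']; hsv=cv2.cvtColor(f,cv2.COLOR_RGB2HSV)
J=lambda p:None
P={}
for n,(u,v,z) in dict(pinF=(388,210,.05),pinN=(388,279,.05)).items():
    P[n]=onz(c,u/1.5,v/1.5,z,True); print(n,np.round(P[n]*1000,1))
def show(n,m,z):
    ys,xs=np.nonzero(m); print(n,len(xs),xs.min(),xs.max(),ys.min(),ys.max(),xs.mean(),ys.mean(),np.round(onz(c,xs.mean(),ys.mean(),z,True)*1000,1))
H,S,V=[hsv[...,i].astype(int) for i in range(3)]
yy,xx=np.mgrid[:384,:512]
red=((H<6)|(H>174))&(S>150)&(V>120)&(xx>205)&(xx<240)&(yy>85)&(yy<110); show('red',red,.038)
yel=(H>18)&(H<35)&(S>120)&(V>120)&(xx>220)&(xx<245)&(yy>60)&(yy<78); show('yel',yel,.038)
org=(H<16)&(S>150)&(V>110)&(xx>235)&(xx<280)&(yy>115)&(yy<205)
r=cv2.minAreaRect(np.argwhere(org)[:,::-1].astype(np.float32)); print(r,np.round(onz(c,*r[0],.04,True)*1000,1))
yel
cv2.imwrite('pics/c3.png',cv2.resize(f[55:210,200:310,::-1],None,fx=5,fy=3.8,interpolation=cv2.INTER_CUBIC))
t=load('top1'); cv2.imwrite('pics/c4.png',cv2.resize(t['frame'][120:270,230:420,::-1],None,fx=4,fy=4,interpolation=cv2.INTER_CUBIC))
E
```

```text
pinF [635.5 -29.4  50. ]
pinN [586.7 -27.4  50. ]
red 122 213 230 94 101 221.79508196721312 97.95901639344262 [681.3   7.8  38. ]
yel 11 229 237 68 69 232.54545454545453 68.18181818181819 [712.7  -4.9  38. ]
((258.0, 161.5), (73.0, 28.0), 90.0) [611.3 -27.7  40. ]
```

View pics/c3.png

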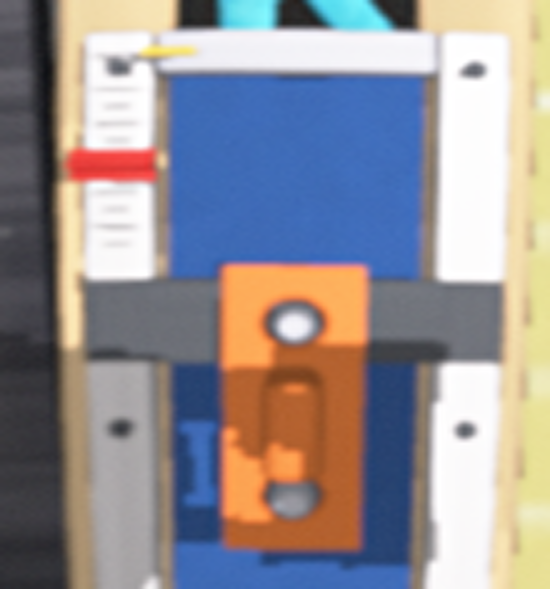

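View pics/c4.png

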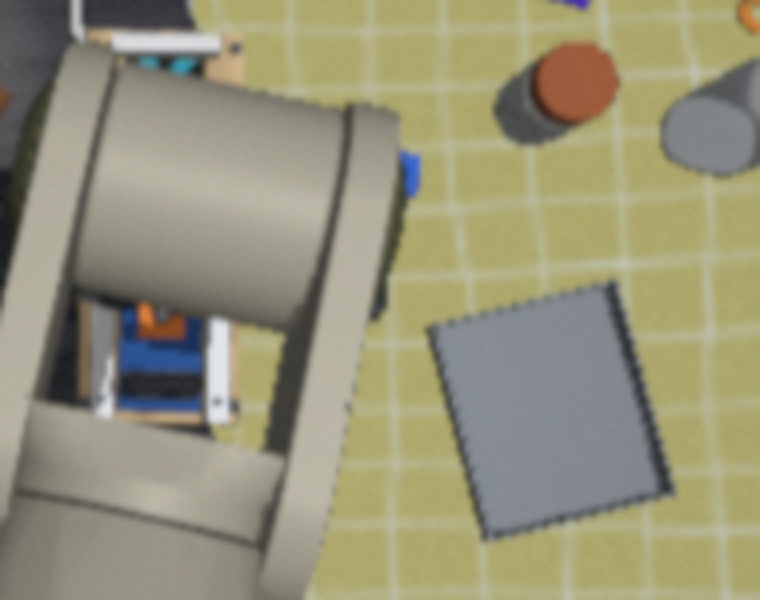

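```bash
python3 -m inch '[-0.4,1,-0.25,2,0,0,0, -0.4,1,-0.25,5,0,0,0, -0.4,1,-0.25,8.5,0,0,0, -0.4,1,-0.25,12,0,0,0, -0.4,1,-0.25,14,0,0,0, -0.4,1,-0.25,15.4,0,0,0, -0.4,1,-0.25,16,0,0,0, -0.4,1,-0.25,16.4,0,0,0, -0.4,1,-0.25,16.4,0,0,0, -0.4,1,-0.25,16.4,0,0,0]' 20; python3 - <<'E'
from h import *
c=snap('wrist','w2')
cv2.imwrite('pics/w2b.png',cv2.resize(c['frame'][:,:,::-1],None,fx=1.5,fy=1.5))
E
```

```text
time_s: 3.5
tool_pos: [0.6105, -0.0276, 0.0673]
tcp_rot: [3.141, -0.001, -0.038]
force: [0.6, 0.3, -0.6]
width: 0.0617
```

View pics/w2b.png

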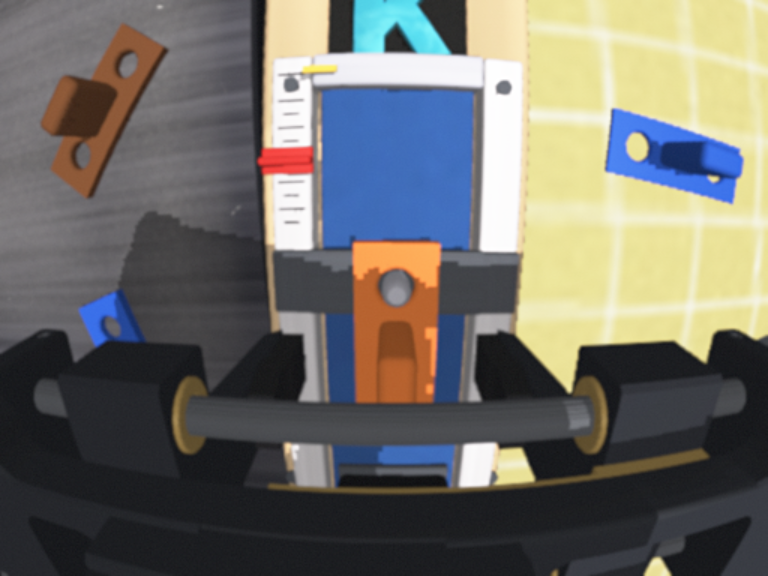

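```bash
python3 - <<'E'
from h import *
c=load('w2')
for u,v,z in [(397,285,.05),(397,325,.074),(291,159,.038),(320,69,.038)]: print(np.round(onz(c,u/1.5,v/1.5,z,True)*1000,1))
print(np.round(c['cam_to_world'],4))
f=c['frame']; cv2.imwrite('pics/c5.png',cv2.resize(f[35:125,165:245,::-1],None,fx=6,fy=6,interpolation=cv2.INTER_CUBIC))
E
```

```text
[638.4 -29.6  50. ]
[633.4 -29.1  74. ]
[681.5   5.2  38. ]
[712.4  -6.2  38. ]
[[-0.0378 -0.9644 -0.2617  0.6776]
 [-0.9993  0.0362  0.0109 -0.0287]
 [-0.001   0.2619 -0.9651  0.1914]
 [ 0.      0.      0.      1.    ]]
```

View pics/c5.png

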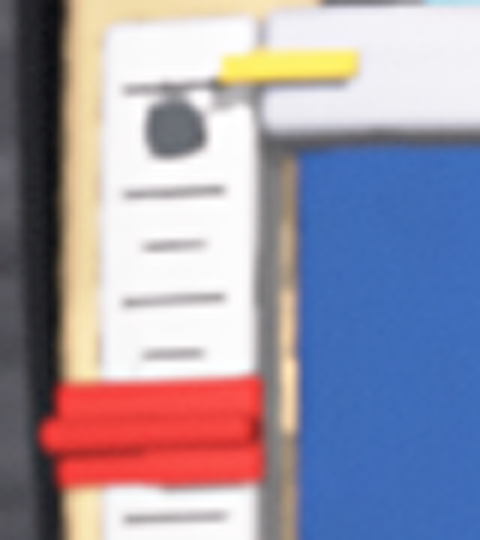

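```bash
python3 -m inch '[-0.4,0,0.15,0,0,0,0, -0.4,0,0.15,0,0,0,0, 0.2,0,0.15,0,0,0,0, 0.5,0,0.15,0,0,0,0, 1,0,0.15,0,0,0,0, 1,0,0.15,0,0,0,0, 1,0,0.15,0,0,0,0, 1,0,0.15,0,0,0,0]' 15; python3 - <<'E'
from h import *
s=env.get_state(); print(s['force'],s['width'],s['wrist_torque'])
c=snap('wrist','w3')
cv2.imwrite('pics/w3b.png',cv2.resize(c['frame'][:,:,::-1],None,fx=1.5,fy=1.5))
E
```

```text
time_s: 4.55
tool_pos: [0.6102, -0.0291, 0.0668]
tcp_rot: [3.142, -0.0, -0.038]
force: [-0.1, 0.2, -0.3]
width: 0.0119
[-0.05346116  0.19767131 -0.33959034] 0.011941186766254806 [-0.01593348 -0.02716005  0.01493723]
```

View pics/w3b.png

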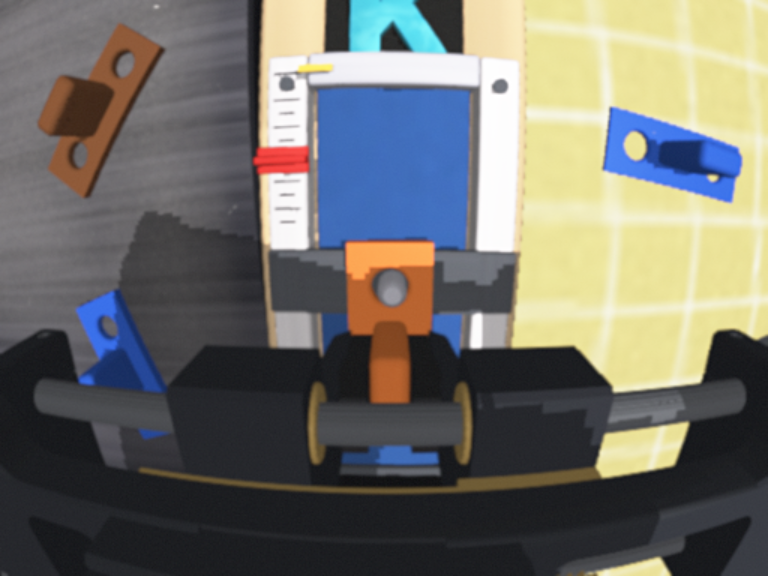

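The tab is held between the fingers at (391,370) and the opening of 11.9 mm matches its 12 mm thickness. Side forces are negligible. I lift straight up.

```bash
python3 -m inch '[1,0,0,-0.3,0,0,0, 1,0,0,-0.7,0,0,0, 1,0,0,-1.2,0,0,0, 1,0,0,-1.8,0,0,0, 1,0,0,-2.5,0,0,0, 1,0,0,-3.5,0,0,0, 1,0,0,-5,0,0,0, 1,0,0,-7,0,0,0, 1,0,0,-9,0,0,0, 1,0,0,-10,0,0,0, 1,0,0,-10,0,0,0]' 15; python3 - <<'E'
from h import *
s=env.get_state(); print(s['force'],s['width'],s['wrist_torque'])
c=snap('wrist','w4')
cv2.imwrite('pics/w4b.png',cv2.resize(c['frame'][:,:,::-1],None,fx=1.5,fy=1.5))
p=s['tool_pos']; y=s['tcp_rot'][2]
for n,t in [('tray',np.array([.513,-.282]))]:
    d=t-p[:2]; print(n,d, 'tx',d@[np.cos(y),np.sin(y)],'ty',d@[np.sin(y),-np.cos(y)])
E
```

```text
time_s: 5.98
tool_pos: [0.6103, -0.0291, 0.1675]
tcp_rot: [3.141, -0.001, -0.038]
force: [0.3, -0.8, -1.8]
width: 0.0119
[ 0.28433936 -0.79792722 -1.78794126] 0.011889227916509386 [ 0.04850867 -0.01690466 -0.01783548]
tray [-0.09731293 -0.25293802] tx -0.08758469688724034 ty 0.2564690433541454
```

View pics/w4b.png

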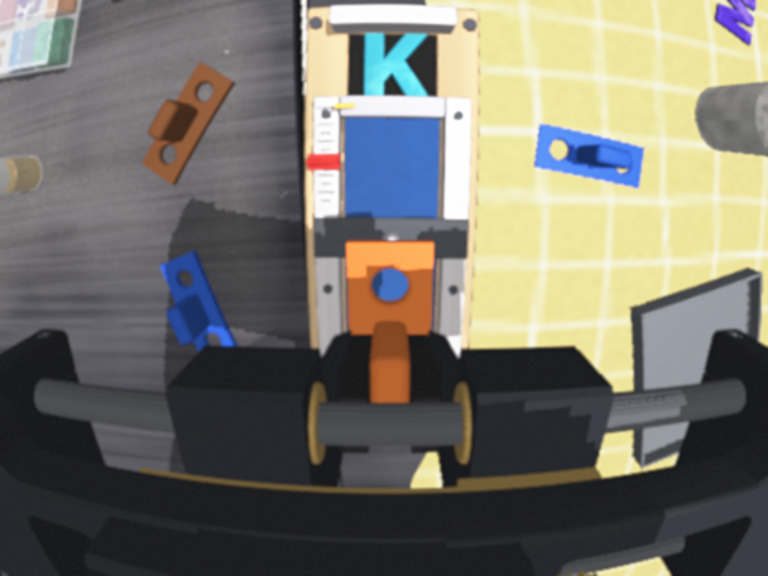

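```bash
python3 -m inch '[1,-0.5,1.5,0,0,0,-0.02, 1,-1.5,4.5,0,0,0,-0.05, 1,-2.5,7.5,0,0,0,-0.08, 1,-3.6,10.5,0,0,0,-0.11, 1,-4.6,13.5,0,0,0,-0.14, 1,-5.7,16.5,0,0,0,-0.17, 1,-6.7,19.5,0,0,0,-0.2, 1,-7.7,22.5,0,0,0,-0.23, 1,-8.4,24.5,0,0,0,-0.25, 1,-8.8,25.6,0,0,0,-0.25, 1,-8.8,25.6,0,0,0,-0.25, 1,-8.8,25.6,0,0,0,-0.25]' 15; python3 - <<'E'
from h import *
s=env.get_state(); print(s['force'],s['width'],s['wrist_torque'])
c=snap('wrist','w5')
cv2.imwrite('pics/w5b.png',cv2.resize(c['frame'][:,:,::-1],None,fx=1.5,fy=1.5))
c=snap('top','top5'); cv2.imwrite('pics/top5b.png',cv2.resize(c['frame'][100:290,200:450,::-1],None,fx=3,fy=3))
E
```

```text
time_s: 7.52
tool_pos: [0.5126, -0.2808, 0.1666]
tcp_rot: [-3.141, 0.0, 0.212]
force: [-0.2, 0.2, 0.3]
width: 0.0118
[-0.1815472   0.19681779  0.32333559] 0.011809492094172792 [0.04861872 0.041932   0.08907957]
```

View pics/w5b.png

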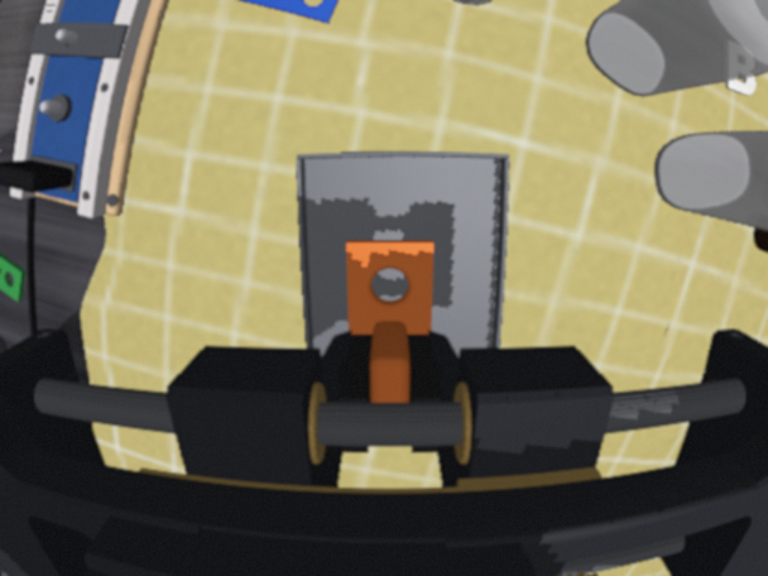

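View pics/top5b.png

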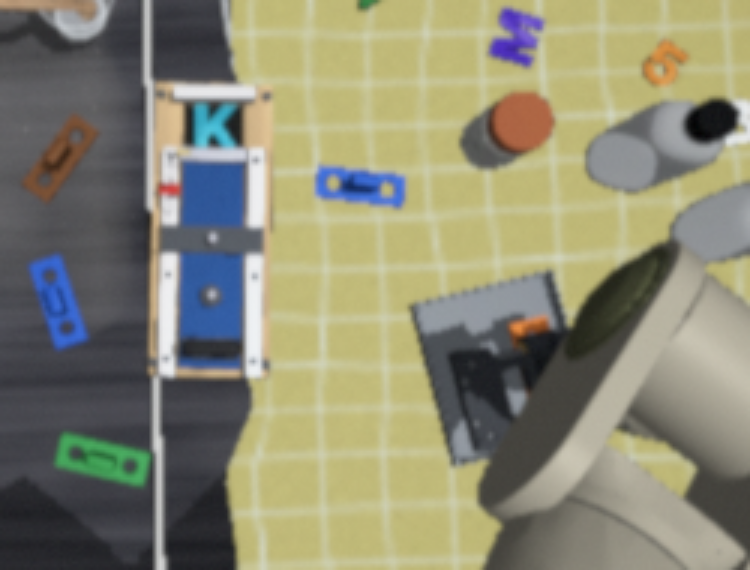

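The keeper hangs level over the tray, aligned with its walls (tray at (300–508, 155) in the wrist view). Next I lower it.

```bash
python3 -m inch '[1,0,0,1,0,0,0, 1,0,0,3,0,0,0, 1,0,0,5,0,0,0, 1,0,0,7,0,0,0, 1,0,0,9,0,0,0, 1,0,0,10.3,0,0,0, 1,0,0,11.2,0,0,0, 1,0,0,11.8,0,0,0, 1,0,0,12.1,0,0,0, 1,0,0,12.3,0,0,0, 1,0,0,12.45,0,0,0, 1,0,0,12.5,0,0,0, 1,0,0,12.5,0,0,0, 1,0,0,12.5,0,0,0]' 15
```

```text
time_s: 9.38
tool_pos: [0.5125, -0.2815, 0.0418]
tcp_rot: [3.141, -0.0, 0.212]
force: [-0.4, 1.1, -1.1]
width: 0.0117
```

```bash
python3 -m inch '[1,0,0,0.05,0,0,0, 1,0,0,0.1,0,0,0, 1,0,0,0.1,0,0,0, 1,0,0,0.1,0,0,0]' 15; python3 - <<'E'
from h import *
print(env.get_state()['force'])
E
```

```text
time_s: 9.88
tool_pos: [0.5125, -0.2815, 0.0407]
tcp_rot: [-3.142, -0.0, 0.212]
force: [-0.4, 0.2, -0.4]
width: 0.0122
[-0.37603587  0.16216441 -0.39397393]
```

```bash
python3 -m inch '[1,0,0,0.05,0,0,0, 1,0,0,0.1,0,0,0, 1,0,0,0.1,0,0,0, 1,0,0,0.1,0,0,0]' 15; python3 - <<'E'
from h import *
print(env.get_state()['force'])
c=snap('wrist','w6')
cv2.imwrite('pics/w6b.png',cv2.resize(c['frame'][:,:,::-1],None,fx=1.5,fy=1.5))
E
```

```text
time_s: 10.38
tool_pos: [0.5125, -0.2815, 0.0407]
tcp_rot: [3.141, -0.0, 0.212]
force: [-2.3, 1.1, 9.8]
width: 0.0122
[-2.33652688  1.05766864  9.8233089 ]
```

View pics/w6b.png

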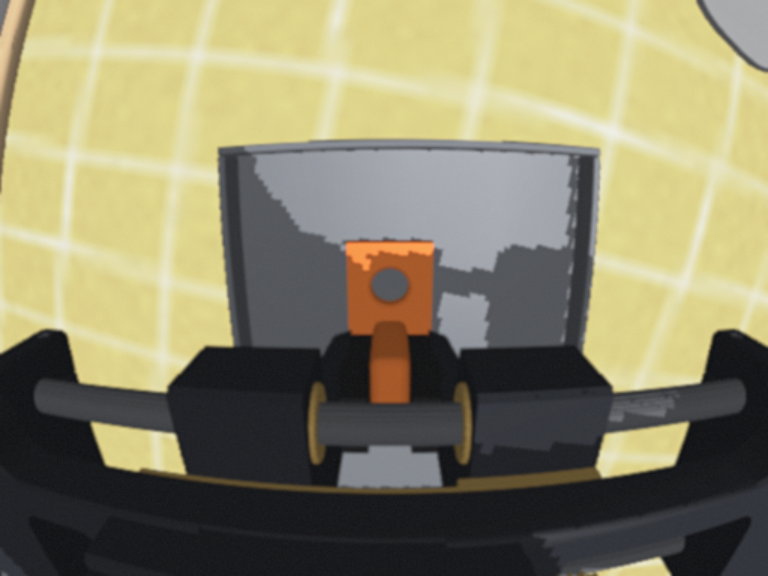

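Contact is confirmed: about 10 N upward, the height stopped changing, and the keeper lies inside the tray walls. I ease off, open part way, and rise.

```bash
python3 -m inch '[1,0,0,-0.07,0,0,0, 1,0,0,-0.1,0,0,0, 0.6,0,0,-0.1,0,0,0, 0.3,0,0,-0.1,0,0,0, 0.2,0,0,-0.1,0,0,0, 0.2,0,0,-0.1,0,0,0, 0.2,0,0,-0.1,0,0,0, 0.2,0,0,-0.6,0,0,0, 0.2,0,0,-2,0,0,0, 0.2,0,0,-5,0,0,0, 0.2,0,0,-9,0,0,0, 0.2,0,0,-12.5,0,0,0, 0.2,0,0,-14,0,0,0, 0.2,0,0,-14,0,0,0]' 15; python3 - <<'E'
from h import *
s=env.get_state();print(s['force'])
c=snap('wrist','w7')
cv2.imwrite('pics/w7b.png',cv2.resize(c['frame'][:,:,::-1],None,fx=1.5,fy=1.5))
c=load('top5'); f=c['frame']
cv2.imwrite('pics/c7.png',cv2.resize(f[195:232,250:300,::-1],None,fx=12,fy=12,interpolation=cv2.INTER_CUBIC))
E
```

```text
time_s: 12.18
tool_pos: [0.5125, -0.2815, 0.1804]
tcp_rot: [3.14, -0.001, 0.212]
force: [-0.7, -0.2, -1.0]
width: 0.0348
[-0.70698875 -0.15396472 -0.95303073]
```

View pics/w7b.png

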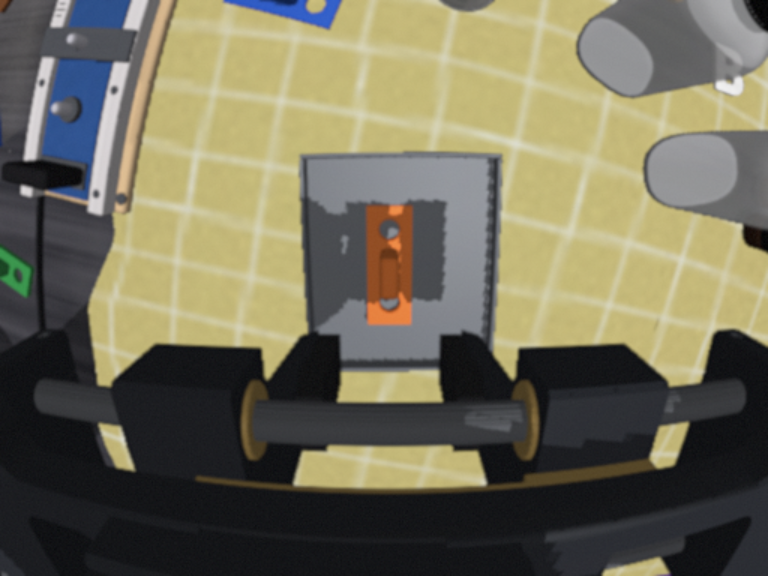

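View pics/c7.png

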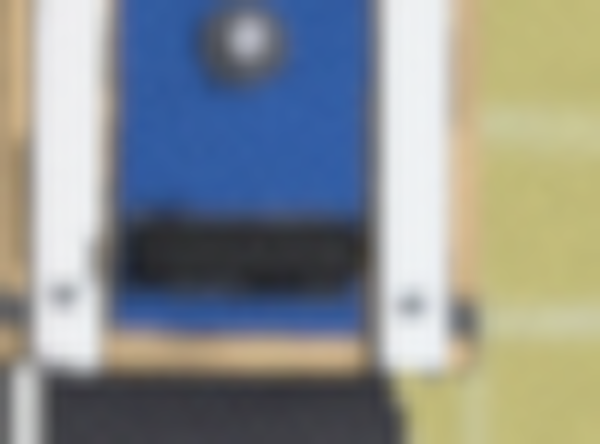

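The keeper stands tab up in the middle of the tray at (389,265), and the slide is still shut. I now go over the handle at about (0.537,-0.026), turned so the jaws close along the jig's x.

```bash
python3 -m inch '[0.1,0.5,-1.5,0,0,0,-0.08, 0.1,1.2,-3.8,0,0,0,-0.2, 0.1,2,-6.2,0,0,0,-0.33, 0.1,2.7,-8.6,0,0,0,-0.46, 0.1,3.5,-11,0,0,0,-0.59, 0.1,4.2,-13.4,0,0,0,-0.72, 0.1,5,-15.8,0,0,0,-0.85, 0.1,5.8,-18.2,0,0,0,-0.98, 0.1,6.5,-20.6,0,0,0,-1.11, 0.1,7.2,-22.8,0,0,0,-1.22, 0.1,7.6,-24,0,0,0,-1.3, 0.1,7.8,-24.4,0,0,0,-1.32, 0.1,7.8,-24.4,0,0,0,-1.32, 0.1,7.8,-24.4,0,0,0,-1.32]' 15; python3 - <<'E'
from h import *
s=env.get_state();print(s['force'],s['joint_positions'])
for n in ['wrist','top','scene']:
    c=snap(n,n+'8')
    cv2.imwrite('pics/%s8b.png'%n,cv2.resize(c['frame'][:,:,::-1],None,fx=1.5,fy=1.5))
c=load('w2')
m=onz(c,165+155/6,35+433/6,.038,True); p=onz(c,165+290/6,35+67/6,.038,True)
y=-.04; print(m,p,(p-m)[:2]@[np.cos(y),np.sin(y)])
E
```

```text
time_s: 13.98
tool_pos: [0.5373, -0.0271, 0.1794]
tcp_rot: [-3.141, -0.0, 1.53]
force: [0.8, -0.2, -0.2]
width: 0.0398
[ 0.8253105  -0.20030339 -0.19595065] [-2.70425345e-01  4.33952072e-01  1.46283742e+00 -9.86895925e-05
  1.24534680e+00 -2.29894953e-01]
[0.68100659 0.00697319 0.038     ] [ 0.71235683 -0.0061855   0.038     ] 0.03185137608156024
```

View pics/wrist8b.png

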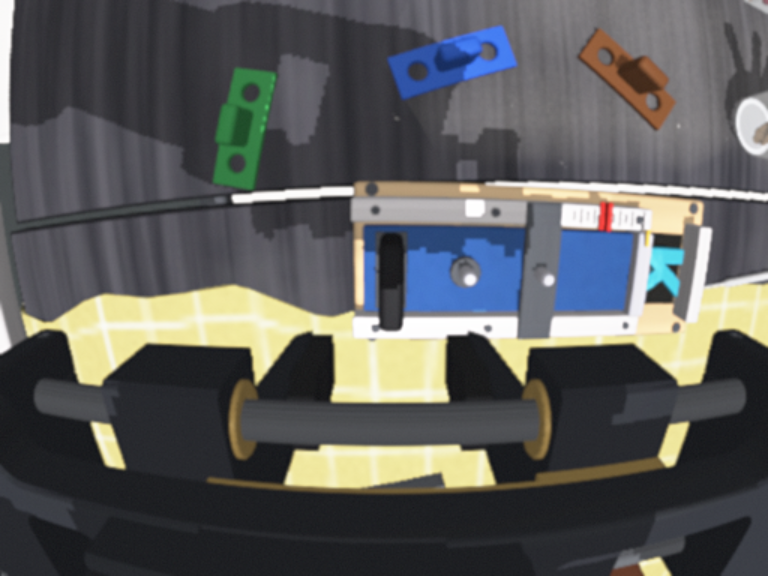

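View pics/top8b.png

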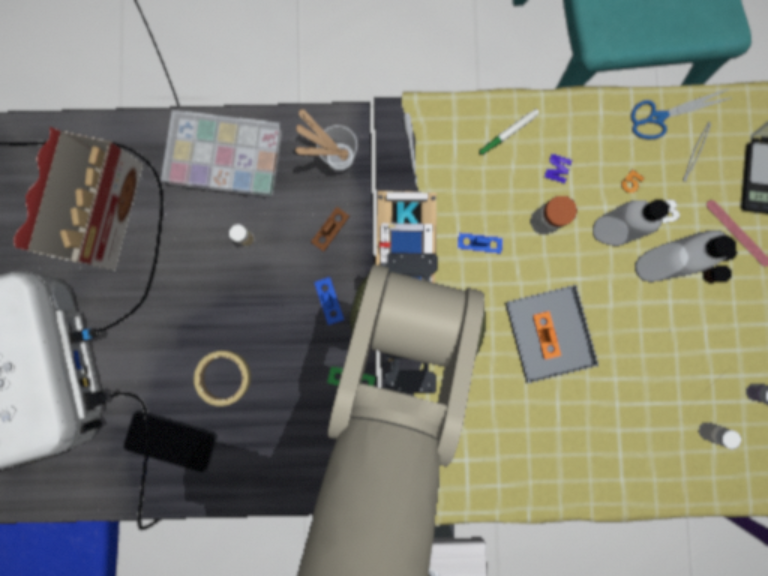

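View pics/scene8b.png

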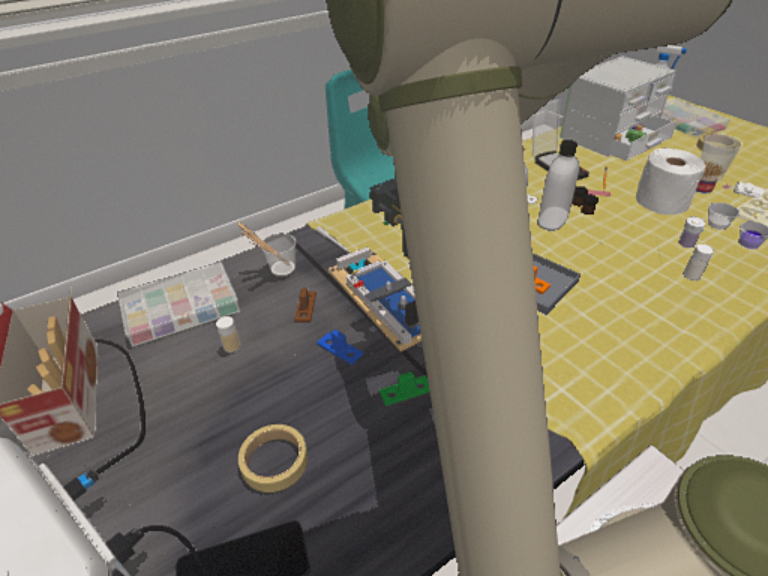

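All three cameras still show the marker. In the wrist view the handle (392,280) is centred under the jaws, and the top view shows the keeper in the tray at (546,335). I check the handle's x and then go down.

```bash
python3 - <<'E'
from h import *
c=load('wrist8')
for u,v,z in [(381,236,.075),(404,236,.075),(381,325,.075),(404,325,.075)]: print(np.round(onz(c,u/1.5,v/1.5,z,True)*1000,1))
E
python3 -m inch '[0.1,0,0,2,0,0,0, 0.1,0,0,4.5,0,0,0, 0.1,0,0,6.5,0,0,0, 0.1,0,0,8,0,0,0, 0.1,0,0,8,0,0,0]'; python3 - <<'E'
from h import *
s=env.get_state();print(s['force'])
c=snap('wrist','w9')
cv2.imwrite('pics/w9b.png',cv2.resize(c['frame'][:,:,::-1],None,fx=1.5,fy=1.5))
E
```

```text
[534.1   5.1  75. ]
[546.    4.6  75. ]
[531.9 -43.9  75. ]
[544.5 -44.4  75. ]
time_s: 14.75
tool_pos: [0.5371, -0.0266, 0.0991]
tcp_rot: [-3.14, -0.0, 1.531]
force: [0.2, 0.8, 0.2]
width: 0.0397
[0.169273   0.82893346 0.16547302]
```

View pics/w9b.png

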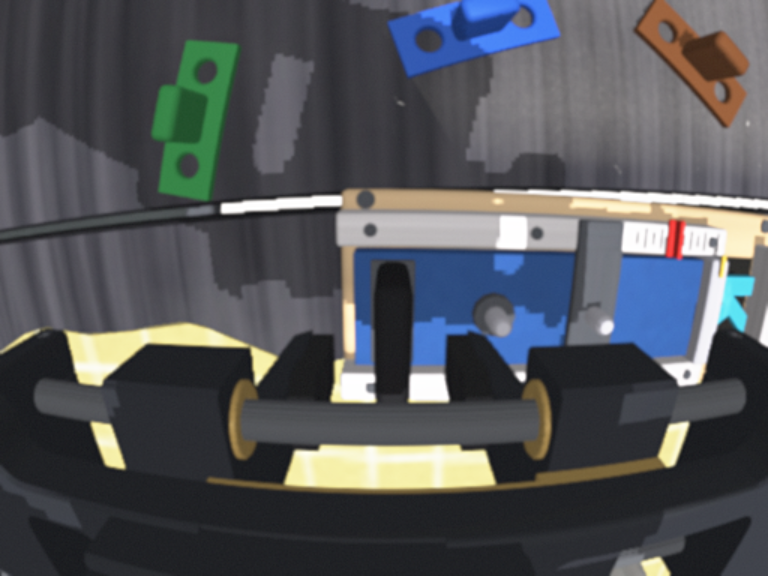

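```bash
python3 -m inch '[0.1,0,0.15,1,0,0,0, 0.1,0,0.15,2.3,0,0,0, 0.1,0,0.15,3.2,0,0,0, 0.1,0,0.15,3.7,0,0,0, 0.1,0,0.15,3.7,0,0,0, 0.1,0,0.15,3.7,0,0,0]'; python3 - <<'E'
from h import *
s=env.get_state();print(s['force'])
c=snap('wrist','w10')
cv2.imwrite('pics/w10b.png',cv2.resize(c['frame'][:,:,::-1],None,fx=1.5,fy=1.5))
E
```

```text
time_s: 15.55
tool_pos: [0.5391, -0.0266, 0.063]
tcp_rot: [3.141, 0.0, 1.532]
force: [0.7, -0.4, -0.3]
width: 0.0393
[ 0.7369606  -0.39174263 -0.33972684]
```

View pics/w10b.png

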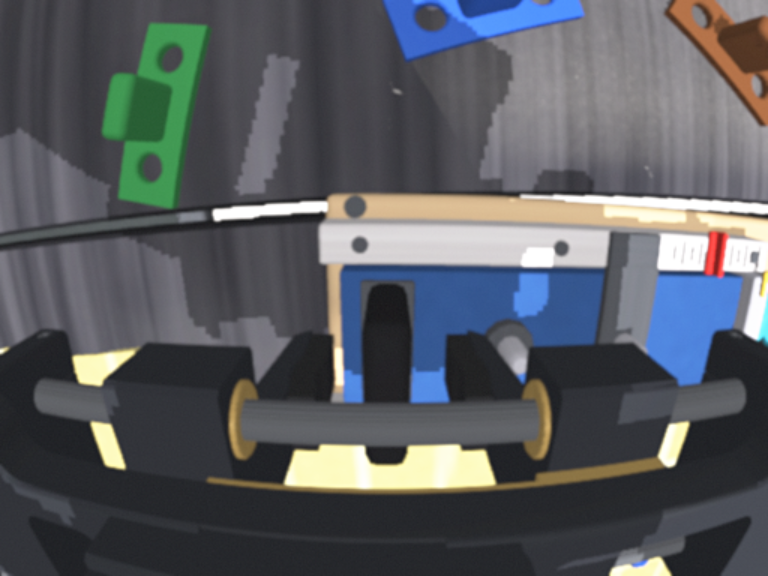

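The handle (387,370) is centred between the fingers (inner edges at 333 and 447), so I close on it.

```bash
python3 -m inch '[0.4,0,0,0,0,0,0, 0.6,0,0,0,0,0,0, 0.8,0,0,0,0,0,0, 1,0,0,0,0,0,0, 1,0,0,0,0,0,0, 1,0,0,0,0,0,0, 1,0,0,0,0,0,0]' 35; python3 - <<'E'
from h import *
s=env.get_state();print(s['force'],s['wrist_torque'])
c=snap('wrist','w11'); cv2.imwrite('pics/w11c.png',cv2.resize(c['frame'][130:240,400:512,::-1],None,fx=5,fy=5,interpolation=cv2.INTER_CUBIC))
c=snap('top','top11'); cv2.imwrite('pics/top11c.png',cv2.resize(c['frame'][120:200,240:300,::-1],None,fx=7,fy=7,interpolation=cv2.INTER_CUBIC))
E
```

```text
time_s: 16.48
tool_pos: [0.5381, -0.0266, 0.0628]
tcp_rot: [-3.14, -0.0, 1.532]
force: [-5.2, -0.4, 5.6]
width: 0.0138
[-5.15077835 -0.43536202  5.56461005] [-0.1233997   0.83939705 -0.14310175]
```

View pics/w11c.png

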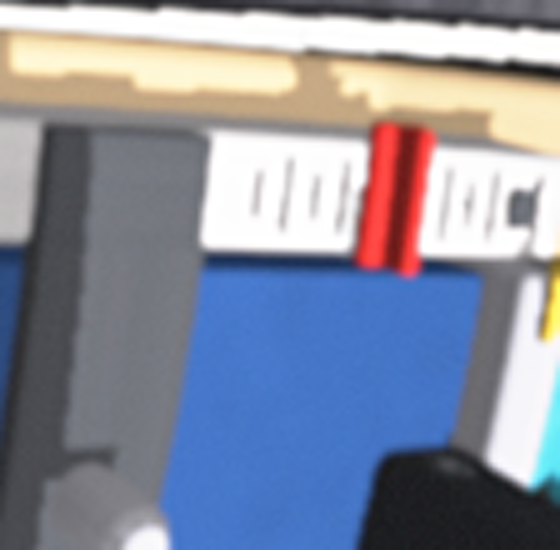

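View pics/top11c.png

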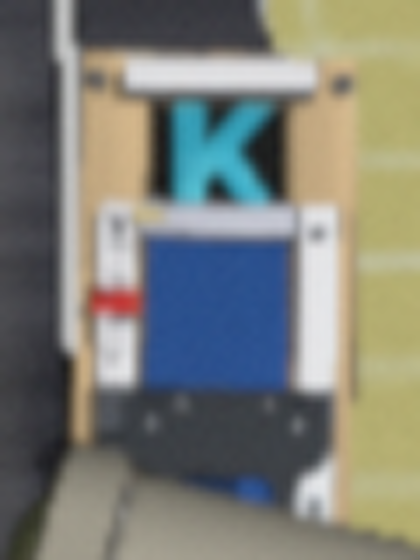

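Gripped: 13.8 mm opening against 14 mm, and a small x force because the slide sits against its shut stop. I pull out 2.8 cm along tool −y, then measure again.

```bash
python3 -m inch '[1,0,-0.2,0,0,0,0, 1,0,-0.5,0,0,0,0, 1,0,-0.9,0,0,0,0, 1,0,-1.3,0,0,0,0, 1,0,-1.7,0,0,0,0, 1,0,-2.1,0,0,0,0, 1,0,-2.4,0,0,0,0, 1,0,-2.6,0,0,0,0, 1,0,-2.75,0,0,0,0, 1,0,-2.8,0,0,0,0, 1,0,-2.8,0,0,0,0, 1,0,-2.8,0,0,0,0]' 35; python3 - <<'E'
from h import *
s=env.get_state();print(s['force'],s['wrist_torque'])
c=snap('wrist','w12'); cv2.imwrite('pics/w12c.png',cv2.resize(c['frame'][130:240,400:512,::-1],None,fx=5,fy=5,interpolation=cv2.INTER_CUBIC))
c=snap('top','top12'); cv2.imwrite('pics/top12c.png',cv2.resize(c['frame'][120:200,240:300,::-1],None,fx=7,fy=7,interpolation=cv2.INTER_CUBIC))
c=snap('scene','scene12'); cv2.imwrite('pics/scene12c.png',cv2.resize(c['frame'][155:225,205:295,::-1],None,fx=7,fy=7,interpolation=cv2.INTER_CUBIC))
E
```

```text
time_s: 18.08
tool_pos: [0.5124, -0.0254, 0.0628]
tcp_rot: [3.138, -0.0, 1.531]
force: [7.7, 3.1, -5.5]
width: 0.0139
[ 7.66832532  3.10562288 -5.45751   ] [ 0.43025037 -1.02098978 -0.11560893]
```

View pics/w12c.png

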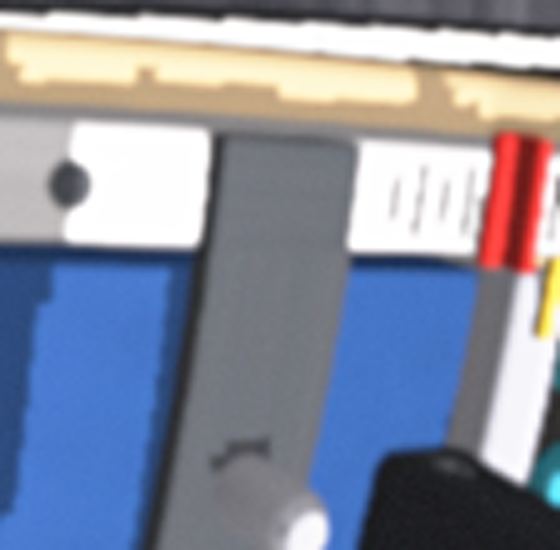

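View pics/top12c.png

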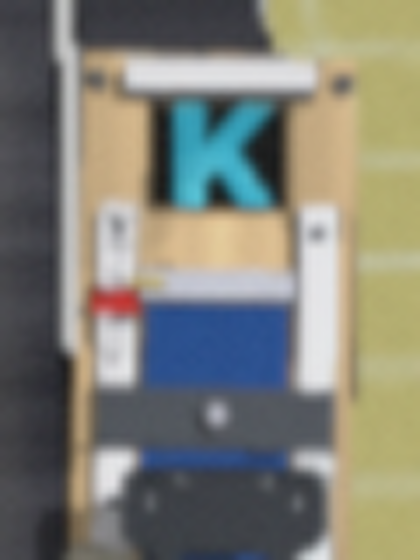

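View pics/scene12c.png

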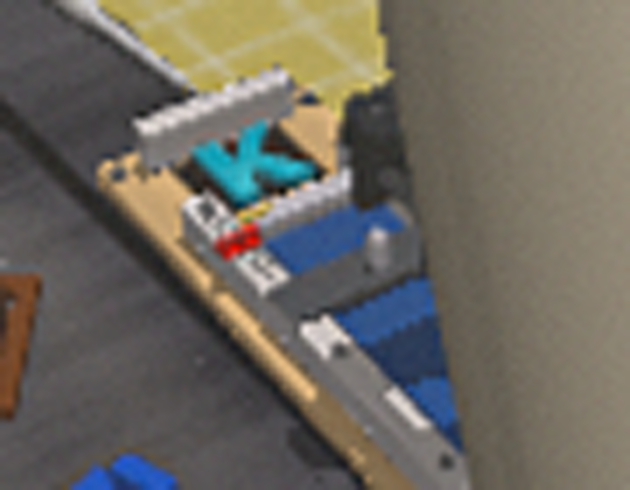

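```bash
python3 - <<'E'
from h import *
y=-.04; ax=np.array([np.cos(y),np.sin(y)])
def sep(c,p,m,fish): 
    a=onz(c,*p,.038,fish);b=onz(c,*m,.038,fish); print(np.round(a*1000,1),np.round(b*1000,1),((a-b)[:2]@ax)*1000)
c=load('w12'); sep(c,(400+550/5,130+298/5),(400+513/5,130+200/5),True)
c=load('top12'); sep(c,(240+150/7,120+281/7),(240+117/7,120+301/7),False)
c=load('scene12'); sep(c,(205+256/7,155+213/7),(205+239/7,155+240/7),False)
f=load('w12')['frame']; cv2.imwrite('pics/w12d.png',cv2.resize(f[145:205,480:512,::-1],None,fx=14,fy=10,interpolation=cv2.INTER_NEAREST))
E
```

```text
[687.3  -4.7  38. ] [675.8   9.4  38. ] 12.055023475094272
[685.6  -7.   38. ] [678.3   5.8  38. ] 7.861933525240734
[683.5  -5.2  38. ] [673.2   9.8  38. ] 10.924969956575822
```

View pics/w12d.png

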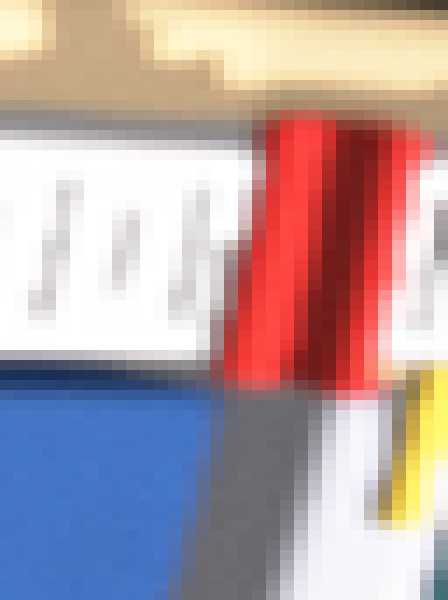

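The ridge top in the wrist view is the bright right-hand strip (507.5,170), not the whole red patch. Remaining travel is about 6.5 mm (31.9 total less about 25.7 moved). I pull 6 mm more and re-measure.

```bash
python3 -m inch '[1,0,-0.2,0,0,0,0, 1,0,-0.4,0,0,0,0, 1,0,-0.55,0,0,0,0, 1,0,-0.6,0,0,0,0, 1,0,-0.6,0,0,0,0, 1,0,-0.6,0,0,0,0]' 35; python3 - <<'E'
from h import *
s=env.get_state();print(s['force'],s['wrist_torque'])
c=snap('wrist','w13'); cv2.imwrite('pics/w13d.png',cv2.resize(c['frame'][145:205,472:512,::-1],None,fx=14,fy=10,interpolation=cv2.INTER_CUBIC))
c=snap('top','top13'); cv2.imwrite('pics/top13c.png',cv2.resize(c['frame'][140:175,250:285,::-1],None,fx=16,fy=16,interpolation=cv2.INTER_CUBIC))
c=snap('scene','scene13'); cv2.imwrite('pics/scene13c.png',cv2.resize(c['frame'][175:205,225:260,::-1],None,fx=16,fy=16,interpolation=cv2.INTER_CUBIC))
E
```

```text
time_s: 18.98
tool_pos: [0.5066, -0.0251, 0.0628]
tcp_rot: [3.137, -0.0, 1.531]
force: [8.9, 3.4, -4.4]
width: 0.0135
[ 8.94747544  3.36850332 -4.42353002] [ 0.48263908 -1.11878495 -0.13677707]
```

View pics/w13d.png

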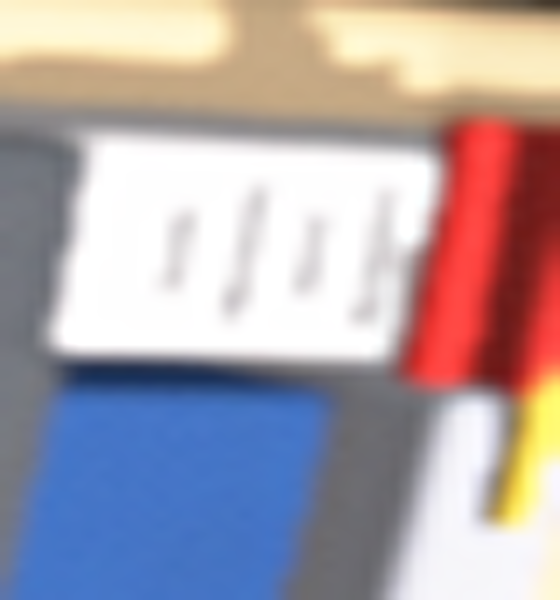

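View pics/top13c.png

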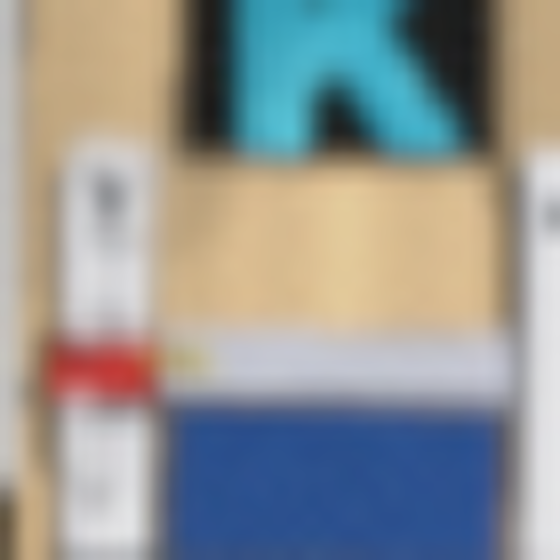

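View pics/scene13c.png

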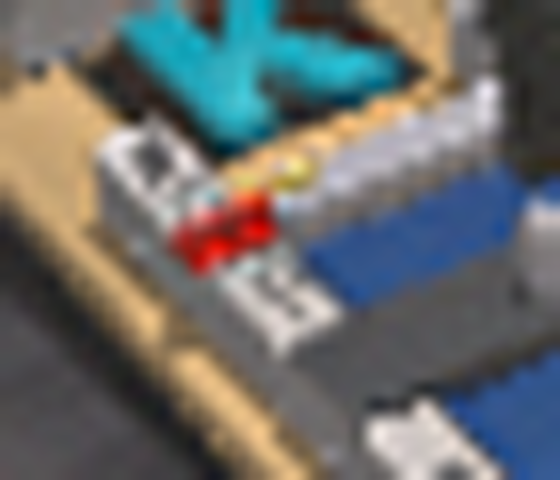

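```bash
python3 -m inch '[1,0,-0.07,0,0,0,0, 1,0,-0.1,0,0,0,0, 1,0,-0.1,0,0,0,0, 1,0,-0.1,0,0,0,0, 1,0,-0.1,0,0,0,0]' 35; python3 - <<'E'
from h import *
s=env.get_state();print(s['force'],s['wrist_torque'])
y=-.04; ax=np.array([np.cos(y),np.sin(y)])
c=snap('top','top14'); f=c['frame']; hsv=cv2.cvtColor(f,cv2.COLOR_RGB2HSV).astype(int); H,S,V=hsv[...,0],hsv[...,1],hsv[...,2]
yy,xx=np.mgrid[:384,:512]; 
r=(((H<8)|(H>172))&(S>110)&(xx>248)&(xx<264)&(yy>155)&(yy<170)); w=np.where(r,S,0).astype(float)
m=(np.sum(xx*w)/w.sum(),np.sum(yy*w)/w.sum())
# yellow: low blue relative
b=(f[...,:2].min(2).astype(float)-f[...,2]); q=(xx>=259)&(xx<=263)&(yy>=159)&(yy<=166); w=np.where(q,np.clip(b-15,0,None),0)
print(np.round(b[157:168,256:266]).astype(int))
p=(np.sum(xx*w)/max(w.sum(),1),np.sum(yy*w)/max(w.sum(),1)); print(m,p)
for z in (.033,.038):
    A=onz(c,*p,.038);B=onz(c,*m,z); print(z,((A-B)[:2]@ax)*1000)
cv2.imwrite('pics/top14c.png',cv2.resize(f[140:175,250:285,::-1],None,fx=16,fy=16,interpolation=cv2.INTER_CUBIC))
cv2.imwrite('pics/top14t.png',cv2.resize(f[170:270,310:420,::-1],None,fx=5,fy=5,interpolation=cv2.INTER_CUBIC))
c=snap('scene','scene14'); cv2.imwrite('pics/scene14c.png',cv2.resize(c['frame'][175:205,225:260,::-1],None,fx=16,fy=16,interpolation=cv2.INTER_CUBIC))
c=snap('wrist','w14'); cv2.imwrite('pics/w14d.png',cv2.resize(c['frame'][145:205,472:512,::-1],None,fx=14,fy=10,interpolation=cv2.INTER_CUBIC))
E
```

```text
time_s: 19.75
tool_pos: [0.5057, -0.0251, 0.0628]
tcp_rot: [3.137, -0.0, 1.531]
force: [8.9, 4.5, -5.0]
width: 0.0134
[ 8.88798875  4.48262411 -5.03601593] [ 0.51645775 -1.19249853 -0.1185848 ]
[[ -3  -3   1  14  35  41  41  43  43  44]
 [ -3  -3   0  14  35  41  41  41  43  44]
 [ -3  -3   1  15  33  36  37  38  39  38]
 [ -3  -3   1  13  23  24  23  22  20  22]
 [ -1  -1   5  18  22  22  18   8   1   1]
 [  1   5  17  35  35  35  27   8  -5 -10]
 [  3   6  22  32  25  25  19   5  -8 -13]
 [  0   0   4   7   2  -3  -4  -8 -13 -16]
 [ -2  -3  -1   1  -8 -22 -26 -28 -30 -29]
 [ -3  -4  -3   2 -12 -51 -64 -67 -68 -68]
 [ -3  -3  -3   3 -16 -68 -91 -95 -94 -95]]
(np.float64(255.53465732087227), np.float64(162.7394859813084)) (np.float64(260.86345381526104), np.float64(160.8152610441767))
0.033 4.548167471975751
0.038 5.375314959439268
```

View pics/top14c.png

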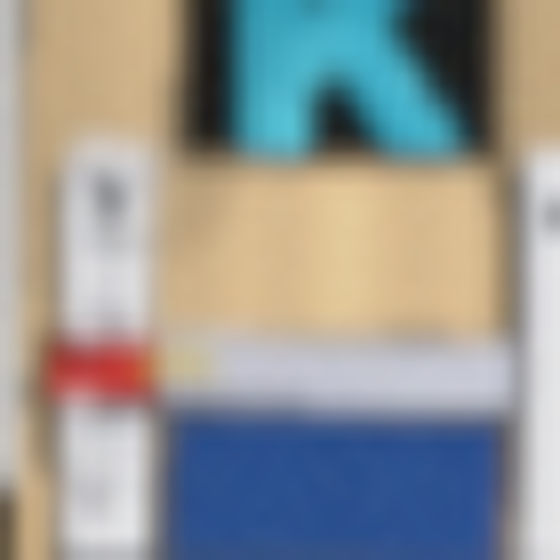

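View pics/scene14c.png

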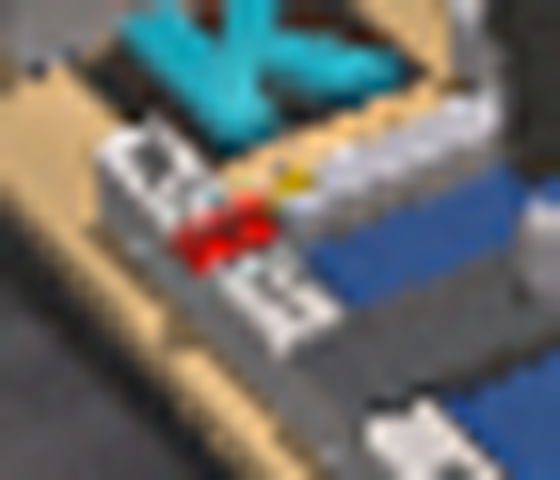

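View pics/w14d.png

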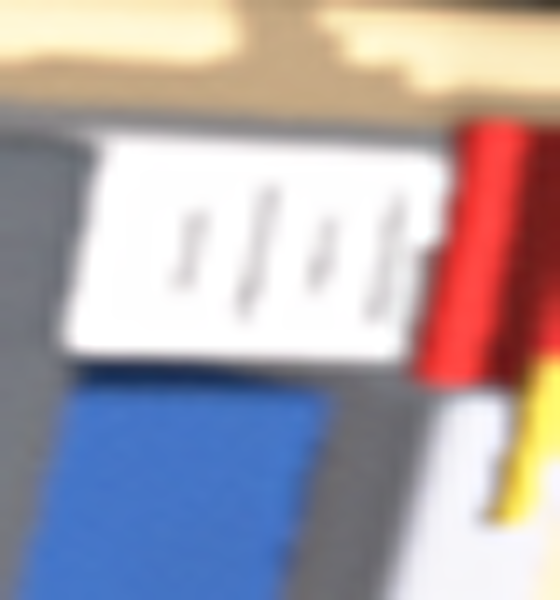

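View pics/top14t.png

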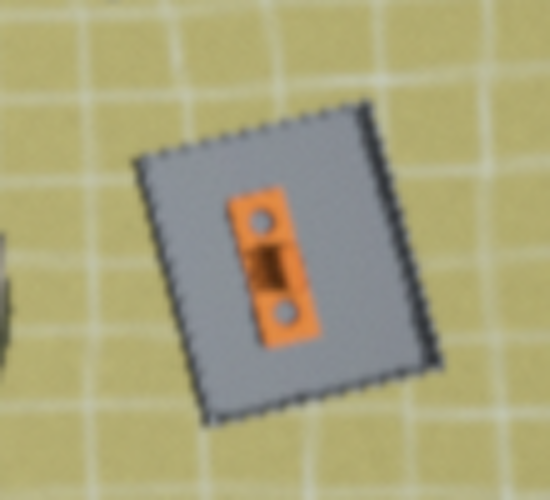

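The checks agree:
- **Top view:** the pointer line is at row 162.2 and the marker ridge at about 162.4, ignoring the automatic centroid, whose window picked up wood pixels.
- **Wrist view:** the pointer is level with the ridge within about 1 mm.
- **Measured travel:** 32.4 mm against the 31.9 mm measured earlier.
- **Keeper and casting:** the keeper lies tab up in the tray at crop pixel (272,267), and the casting is in place.

I hand in.

```bash
python3 - <<'E'
from h import *
s=env.get_state(); print(s['time_s'],s['width'],s['force'],s['tool_pos'])
print(env.hand_in())
E
```

```text
19.9 0.013982618181932863 [ 9.05617826  3.51376187 -4.77782734] [ 0.50569516 -0.02509076  0.06284382]
the job is handed in; nothing more can be done
None
```

I lifted the orange keeper off the pins and set it tab up near the middle of the grey tray. I then pulled the slide out about 32.4 mm by its handle and handed in at 19.9 s, still gripping it with 35 N commanded. The hand-in reports no verdict.

- **Pointer:** it was level with the red marker to within about 1–1.5 mm in the top, wrist and scene views, against the 4 mm allowed. Earlier I had measured 31.9 mm from the shut position to the marker.
- **Rest of the scene:** in the last pictures the keeper lay flat in the tray, the casting was in the jig and the marker was where it had been. I did not check the tape, vial and jar at the end, but nothing went near them.
- **Checks that disagreed:** the last automatic top-view reading gave 4.5–5.4 mm of error. Its yellow window had picked up plywood pixels, so I went by the pixel rows read by eye instead. Earlier, with the slide partly pulled, the wrist and scene readings gave 11–12 mm still to go against 8 mm from the top view. I put that down to aiming at the middle of the whole red patch instead of its ridge, and relied on the earlier overhead measurement and the top view.

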